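Sort out the mixed-up modules in the test sockets

ROBOT

A 6-joint arm with a two-finger parallel gripper is mounted at the origin on the work surface. World frame = base frame: x ahead of the robot, y to its left, z up, the work surface at z = 0. Lengths are in m, angles in rad, forces in N, time in s.
With the tool pointing down it reaches from about 0.4 to 0.925 m from the base axis. Payload 12.5 kg.
Tool frame: the origin (TCP) lies on the centre line of the jaws, within the pads' length; the fingertips stand 14 mm ahead of it and the grasp point (between the pads) lies 5 mm behind it; z points along the fingers, y is the line along which they close (so a half turn about z gives the same grasp; the last joint's range is limited). The gripper opens to 95 mm and grips with 3 to 60 N. Pads are 20 mm wide; open, the fingers measure 119 mm over their backs; the gripper's body (75 mm by 180 mm) begins 59 mm behind the grasp point.
Start: joints at [-1.311, 0.491, 1.559, -0, 1.092, -0.106], TCP at [0.224, -0.584, 0.229] pointing down, gripper open.
Joint ranges: [-3.1, 3.1], [-0.84, 2.19], [0.05, 2.79], [-1.13, 4.28], [0.06, 2.93], [-2.69, 2.69]. Speed limits (rad/s): [2.22, 2.22, 2.79, 3.14, 3.14, 3.14].

INTERFACE

Orientations are given as a 3x3 rotation matrix whose columns are the frame's x, y, z axes.
In Python, from rig import robot, grip, planner, vision, hand_in, sensors gives the robot as it stands. The module is installed in compiled form; this text tells all that it offers. Calls block until the motion is done:
- robot.move_to(position, orientation): joint-space move of the TCP to a pose.
- robot.move_straight(position, vel=0.15, rotation=None, max_force=None): straight line of the TCP; rotation=None keeps the orientation; vel is the mean speed in m/s. With max_force (N) it stops when the force on the tool has changed by that much, and returns True; else False.
- robot.movej(angles): joint-space move.
- grip(opening): finger opening in m; the grip force is fixed at half the most; returns when the fingers have stopped.
- robot.sleep(seconds).
- planner.ik(position, orientation): joint angles nearest the present ones, or None.
- vision.read_camera(name): name is "side" or "top" or "wrist"; returns the picture (420x560x3 uint8, blue, green, red); there is no depth.
- vision.camera_params(name): a dict with "fx", "fy", "cx", "cy" (pixels), "k1" (the pictures are not rectified: a ray, as slopes to the right and down, at radius r is drawn at 1 + k1 r^2 times it, then the intrinsics apply), "extrinsics" (4x4, takes a point from camera to world coordinates); the wrist camera has in their place "T_tool_cam" (4x4, takes a point from camera to tool coordinates, whose origin is the TCP and whose axes are the flange's). Camera axes: x right, y up, looking along -z (the intrinsics and any distortion apply to the point x, -y, -z); pixel columns grow to the right and rows downward; lengths in m; the calibration is good to about 2 mm. A picture is of the moment at which its call begins: read the wrist's pose just before it. camera_params takes no time and is no camera call.
A pose or a line that the arm cannot do raises robot.PlanningError and nothing moves.
- hand_in(): hands the job in; it is judged then, once.
Readings, each from a call of its own:
- sensors.current_clock(): time.
- sensors.current_joint_pos(): joint angles.
- sensors.current_qvel(): joint speeds.
- sensors.current_effort(): joint torques, N m.
- sensors.current_ee_pos(): TCP position.
- sensors.current_orientation(): TCP orientation.
- sensors.current_ft_force(): force on the tool from outside, world axes, zero at the start.
- sensors.current_torque(): the same for the moment, N m.
- sensors.current_gripper_width(): finger opening in m.
- sensors.current_grip_force(): force on a finger pad.
Only numpy, scipy, OpenCV 4.12 (cv2) and the standard library are available. Lean on these libraries where they do the work, as an engineer would, in place of code of your own. Each camera call takes 0.05 s, during which the arm holds its last target. There are 200 camera calls.

TASK

Each plug-in module on this test bench belongs in the socket whose type plate has the module's own colour, but two or three of them sit in one another's sockets and the black one is still on the tray. Swap the misplaced ones by way of a free spot and fit the black one, so that all four end in their own sockets, seated flat on the floor of the recess and let go. Keep the modules upright, lower them rather than drop them, and leave the multimeter and the solder spool where they are.

Things in the scene. Friction and masses are not known exactly. Their poses are not given: they have to be found in the camera images.
- module_red: Red plug-in module, loose: box 56 x 36 x 42 mm (x, y, height), 0.12 kg. Origin at the centre of its underside, z up. Pinch across its y from above, fingertips 10 mm or more above its underside (clear of socket rims). Fits every socket, either way round. Starts in one of the sockets.
- module_yellow: Yellow plug-in module, loose: box 56 x 36 x 42 mm (x, y, height), 0.12 kg. Origin at the centre of its underside, z up. Pinch across its y from above, fingertips 10 mm or more above its underside (clear of socket rims). Fits every socket, either way round. Starts in one of the sockets.
- module_white: White plug-in module, loose: box 56 x 36 x 42 mm (x, y, height), 0.12 kg. Origin at the centre of its underside, z up. Pinch across its y from above, fingertips 10 mm or more above its underside (clear of socket rims). Fits every socket, either way round. Starts in one of the sockets.
- module_black: Black plug-in module, loose: box 56 x 36 x 42 mm (x, y, height), 0.12 kg. Origin at the centre of its underside, z up. Pinch across its y from above, fingertips 10 mm or more above its underside (clear of socket rims). Fits every socket, either way round. Starts on a fixed tray 110 x 80 mm, pink foam floor 6 mm and rim 10 mm above the work surface.
- socket_red: Socket of the red module, fixed on the work surface: grey base 121 x 58 mm, red type plate 21 x 54 mm at its -x end, green terminal block 20 mm high at its +x end (x 40 to 58 mm). Recess between: 70 x 50 mm (x, y), floor 6 mm and rim top 13 mm above the work surface, rim 4 mm thick. Origin: recess centre, at work surface height; z up.
- socket_yellow: Socket of the yellow module, fixed on the work surface: grey base 121 x 58 mm, yellow type plate 21 x 54 mm at its -x end, green terminal block 20 mm high at its +x end (x 40 to 58 mm). Recess between: 70 x 50 mm (x, y), floor 6 mm and rim top 13 mm above the work surface, rim 4 mm thick. Origin: recess centre, at work surface height; z up.
- socket_white: Socket of the white module, fixed on the work surface: grey base 121 x 58 mm, white type plate 21 x 54 mm at its -x end, green terminal block 20 mm high at its +x end (x 40 to 58 mm). Recess between: 70 x 50 mm (x, y), floor 6 mm and rim top 13 mm above the work surface, rim 4 mm thick. Origin: recess centre, at work surface height; z up.
- socket_black: Socket of the black module, fixed on the work surface: grey base 121 x 58 mm, black type plate 21 x 54 mm at its -x end, green terminal block 20 mm high at its +x end (x 40 to 58 mm). Recess between: 70 x 50 mm (x, y), floor 6 mm and rim top 13 mm above the work surface, rim 4 mm thick. Origin: recess centre, at work surface height; z up. Starts empty.
- meter: Hand-held multimeter lying on the bench, bystander, loose: orange case with black face, 78 x 150 x 34 mm (x, y, height; knob to 44 mm). Origin at the centre of its underside.
- spool: Spool of solder standing on end, bystander, loose: green flanges 60 mm in diameter, 50 mm high, silver winding. Origin at the centre of its underside.
Things that resemble listed ones, but are neither listed nor needed, are in the scene too. What is meant by the module_white is not purple, and is the smaller of those in its own colour.

How it is judged:
By the outcome, as a careful person would: the job done as asked, in the order asked, and still so for the second after the job is handed in, with the robot touching nothing.
It also fails if it takes over 122 s, if anything falls off the work surface, if the arm or the gripper's body presses on something with over 40 N, if the wrist force passes 120 N, or if a joint passes its speed limit or range.

## Working session

There is one attempt and no reset: what is moved stays moved. The work goes in short steps, each a Python script; the robot and the scene stay as the last script left them, time stands still between calls to the robot, and variables do not carry over. Pictures are saved under pics/ and viewed, at most 14 in all, crops included, and the job is handed in when it is done.

```bash
mkdir -p pics
python3 - <<'E'
from rig import robot, grip, planner, vision, hand_in, sensors
import cv2,numpy as np
for n in("top","side"):
    cv2.imwrite(f"pics/{n}0.png",cv2.resize(vision.read_camera(n),(800,600),interpolation=cv2.INTER_CUBIC))
    print(n,vision.camera_params(n))
print(vision.camera_params("wrist"),sensors.current_orientation(),sensors.current_clock())
E
```

```text
top {'fx': 537.1360539970598, 'fy': 537.1360539970598, 'cx': 277.4815549419549, 'cy': 207.24133163828085, 'k1': 0.008494168367381084, 'extrinsics': array([[-0.02577316,  0.99503297, -0.09615165,  0.45135109],
       [-0.99948001, -0.02378453,  0.02177154,  0.01291327],
       [ 0.01937648,  0.09666277,  0.99512856,  1.26621455],
       [ 0.        ,  0.        ,  0.        ,  1.        ]])}
side {'fx': 462.5470871615845, 'fy': 462.5470871615845, 'cx': 275.44327198771106, 'cy': 211.09123023914617, 'k1': -0.1253257245276111, 'extrinsics': array([[-0.86592976,  0.26982181, -0.42114348,  0.00228184],
       [-0.49996289, -0.44297845,  0.74418224,  0.96330883],
       [ 0.01423912,  0.85496566,  0.51848912,  0.70887107],
       [ 0.        ,  0.        ,  0.        ,  1.        ]])}
{'fx': 349.64874673574406, 'fy': 349.64874673574406, 'cx': 273.8141750046212, 'cy': 208.28891933530292, 'k1': -0.03435403229761717, 'T_tool_cam': array([[ 3.06711294e-04,  9.68387478e-01,  2.49450595e-01,
         6.99110913e-02],
       [ 9.99999693e-01, -4.77014752e-04,  6.22263150e-04,
         1.58014780e-04],
       [ 7.21583456e-04,  2.49450327e-01, -9.68387326e-01,
        -1.57323997e-01],
       [ 0.00000000e+00,  0.00000000e+00,  0.00000000e+00,
         1.00000000e+00]])} [[ 9.33832504e-01  3.57710472e-01 -2.69810239e-04]
 [ 3.57710565e-01 -9.33832048e-01  9.26625168e-04]
 [ 7.95060781e-05 -9.61826674e-04 -9.99999534e-01]] 0.1
```

View pics/top0.png

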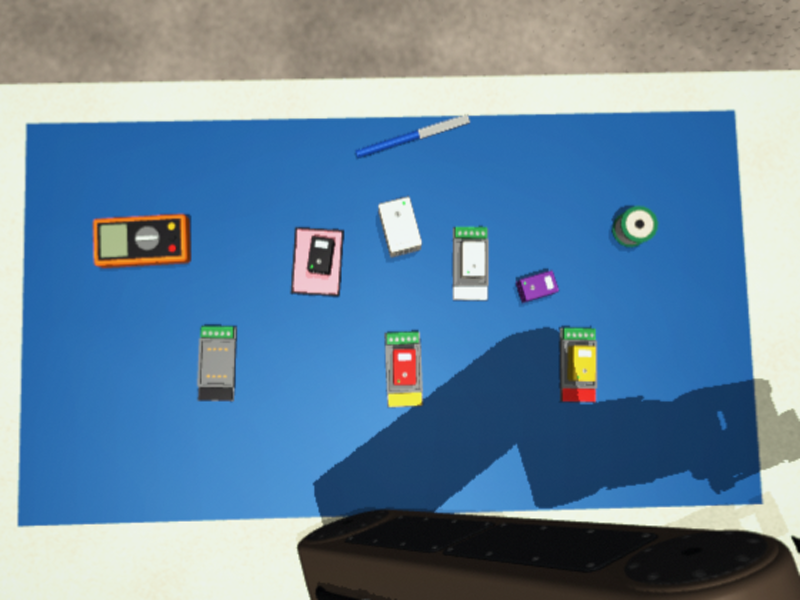

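View pics/side0.png

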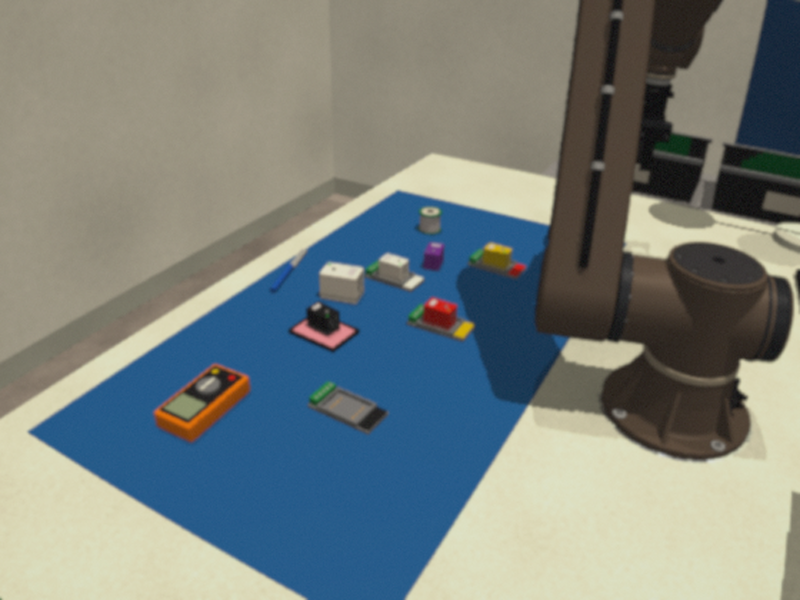

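The top view (800x600) shows:
- **Yellow socket:** at (404,368), holding red.
- **Red socket:** at (578,364), holding yellow.
- **White socket:** at (470,262), holding the small white module, so it is already correct.
- **Black socket:** at (217,363), empty.
- **Black module:** at (319,258) on the pink tray.
- **Decoys:** the large white box at (400,228) and the purple module.

The side view agrees. The order will be red to a free spot, yellow home, red home, then black.

```bash
cat > h.py <<'E'
from rig import robot, grip, planner, vision, hand_in, sensors
import cv2, numpy as np
def Rz(yaw):
    c,s=np.cos(yaw),np.sin(yaw); return np.array([[c,s,0],[s,-c,0],[0,0,-1.]])
def cam(name,T=None):
    p=vision.camera_params(name)
    E=p["extrinsics"] if T is None else T@p["T_tool_cam"]
    return np.array([[p["fx"],0,p["cx"]],[0,p["fy"],p["cy"]],[0,0,1]]),np.array([p["k1"],0,0,0.]),np.array(E)
def tool():
    T=np.eye(4);T[:3,:3]=sensors.current_orientation();T[:3,3]=sensors.current_ee_pos();return T
def rays(c,uv):
    K,d,E=c
    n=cv2.undistortPoints(np.array(uv,float).reshape(-1,1,2),K,d)[:,0]
    return np.c_[n[:,0],-n[:,1],-np.ones(len(n))]@E[:3,:3].T,E[:3,3]
def onplane(c,uv,z):
    r,o=rays(c,uv); return o+r*((z-o[2])/r[:,2])[:,None]
def project(c,P):
    K,d,E=c
    q=(np.atleast_2d(P)-E[:3,3])@E[:3,:3]*[1,-1,-1]
    return cv2.projectPoints(q,np.zeros(3),np.zeros(3),K,d)[0][:,0]
def triangulate(c1,p1,c2,p2):
    out=[]
    for a,b in zip(p1,p2):
        A=np.zeros((3,3));B=np.zeros(3)
        for c,u in((c1,a),(c2,b)):
            r,o=rays(c,[u]);r=r[0]/np.linalg.norm(r);M=np.eye(3)-np.outer(r,r);A+=M;B+=M@o
        out.append(np.linalg.solve(A,B))
    return np.array(out)
E
python3 - <<'E'
from h import *
s=.7
c=cam("top")
for n,uv,z in[("Sy/red",(404,368),.048),("Sr/yel",(584,363),.048),("Sblack",(217,363),.006),("blackmod",(320,257),.048),("Swhite",(470,262),.03),("bigwhite",(400,226),.05),("purple",(537,286),.04),("free",(490,400),0),("matlow",(500,505),0)]:
    print(n,onplane(c,[np.array(uv)*s],z).round(3))
E
```

```text
Sy/red [[ 0.455 -0.023  0.048]]
Sr/yel [[ 0.455 -0.309  0.048]]
Sblack [[0.471 0.28  0.006]]
blackmod [[0.635 0.107 0.048]]
Swhite [[ 0.624 -0.135  0.03 ]]
bigwhite [[ 0.682 -0.022  0.05 ]]
purple [[ 0.581 -0.241  0.04 ]]
free [[ 0.399 -0.164  0.   ]]
matlow [[ 0.23  -0.174  0.   ]]
```

Run:
```python
from h import *
import pickle
D={}
for n,x,y in[("r",.455,-.309),("y",.455,-.023),("k",.635,.107),("b",.465,.28)]:
    for i,dy in enumerate((-.045,.045)):
        robot.move_to([x-.01,y+dy,.2],Rz(0)); T=tool(); D[n,i]=(T,vision.read_camera("wrist"))
pickle.dump(D,open("D.pkl","wb"))
print(sensors.current_clock())
for n in "rykb":
    t=[]
    for i in(0,1):
        t.append(cv2.resize(D[n,i][1][100:300,140:410] if 0 else D[n,i][1][110:310,170:370],(400,400),interpolation=cv2.INTER_CUBIC))
    D[n]=np.hstack(t)
cv2.imwrite("pics/w1.png",np.hstack([D["r"]])); cv2.imwrite("pics/w2.png",D["y"]);cv2.imwrite("pics/w3.png",D["k"]);cv2.imwrite("pics/w4.png",D["b"])
```

```text
5.8667
```

View pics/w1.png

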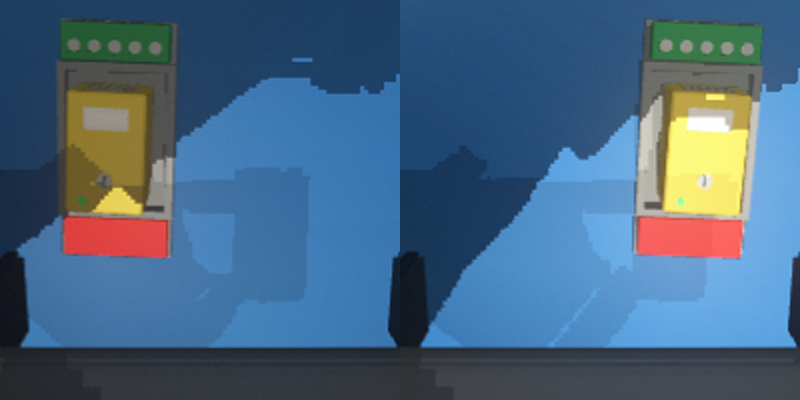

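View pics/w2.png

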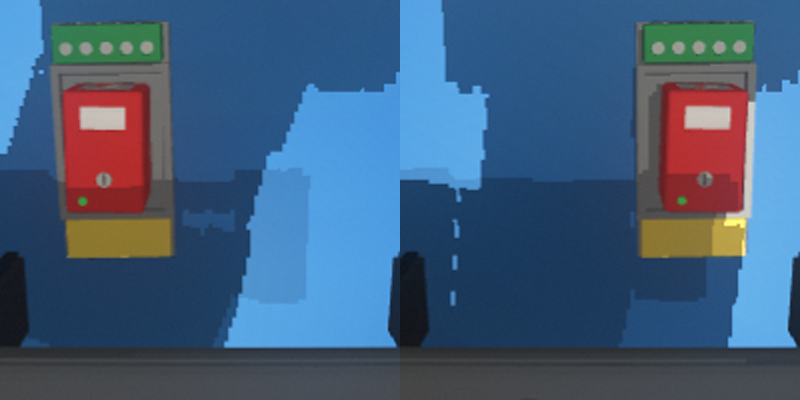

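View pics/w3.png

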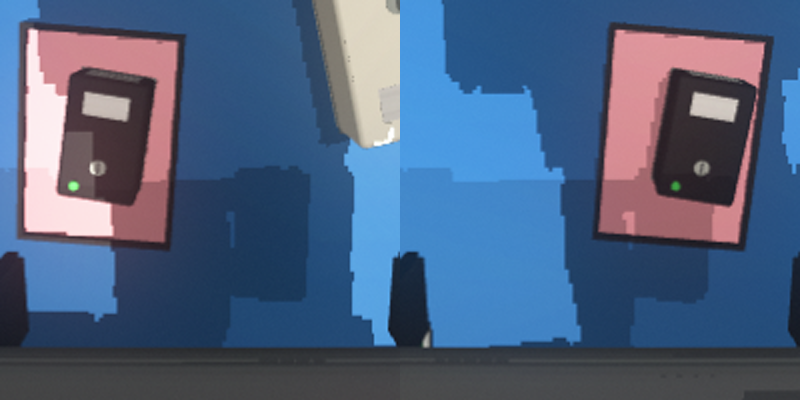

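View pics/w4.png

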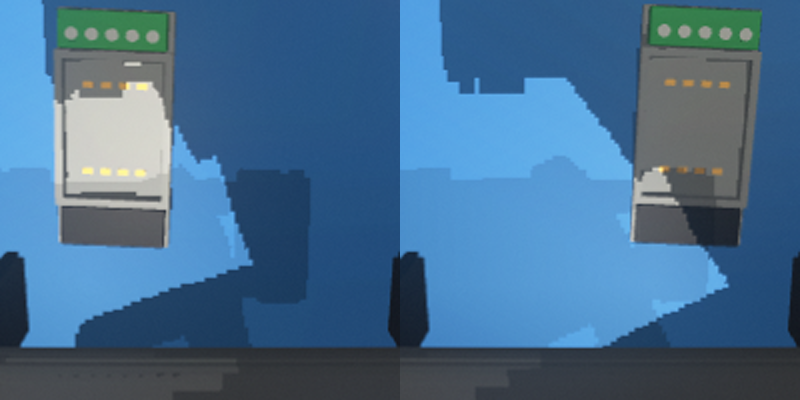

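The crops (2x, offset 170,110) show each site clearly:
- **w1:** yellow module in the red-plated socket, label at (105,120)/(310,120).
- **w2:** red module in the yellow-plated socket, label at (103,118)/(307,118).
- **w3:** black module on the tray, turned slightly, label at (106,106)/(315,107).
- **w4:** empty socket with the black plate at (115,227)/(288,226).

Next I triangulate the corners.

```bash
cat > meas.py <<'E'
from h import *
import pickle
D=pickle.load(open("D.pkl","rb"))
def tri(n,a,b):
    f=lambda q:np.array(q)/2.+[169.75,109.75]
    return triangulate(cam("wrist",D[n,0][0]),f(a),cam("wrist",D[n,1][0]),f(b))
def yaw(P): # corners order TL TR BR BL
    d=P[0]+P[1]-P[2]-P[3]; return np.arctan2(d[1],d[0])
M={};S={};F={}
top={"r":([(67,94),(144,96),(141,213),(64,210)],[(268,95),(348,98),(345,213),(265,210)]),
 "y":([(66,92),(142,94),(140,212),(64,211)],[(269,92),(347,94),(343,213),(262,209)])}
feat={"r":([(105,120),(104,181),(82,201)],[(309.5,120),(305,181),(281,201)]),
 "y":([(103,118),(104,180),(82,201)],[(307,118),(305,180),(282,201)]),
 "k":([(106,106),(97.5,168),(73,187)],[(315,107),(302,168),(276,187)])}
plate={"r":([(64,217),(168,220),(168,257),(64,254)],[(238,217),(342,221),(340,258),(237,255)]),
 "y":([(67,219),(171,220),(172,257),(68,257)],[(239,220),(345,219),(346,256),(240,257)]),
 "b":([(62,207),(168,210),(168,246),(60,243)],[(236,206),(341,210),(340,244),(235,241)])}
green={"r":([(62,22),(172,25),(169,62),(61,60)],[(254,23),(362,26),(361,62),(252,59)]),
 "y":([(53,24),(161,25),(162,62),(54,62)],[(243,24),(352,25),(352,62),(244,62)]),
 "b":([(58,10),(170,14),(168,50),(57,47)],[(250,6),(361,12),(361,49),(250,45)])}
for n in"ry":
    P=tri(n,*top[n]);M[n]=(P.mean(0),yaw(P))
for n in"ryk": F[n]=tri(n,*feat[n])
for n in"ryb":
    p=tri(n,*plate[n]).mean(0);g=tri(n,*green[n]).mean(0);d=(g-p)[:2]
    a=np.arctan2(d[1],d[0]); S[n]=(p[:2]+d*(52/101.),a,p[2],g[2],np.hypot(*d))
# black module from the feature layout of red/yellow in their own frames
loc=[]
rot=lambda a:np.array([[np.cos(a),-np.sin(a)],[np.sin(a),np.cos(a)]])
for n in"ry": loc.append((F[n]-M[n][0])[:,:2]@rot(M[n][1]))
L=np.mean(loc,0); K=F["k"][:,:2]
from scipy.spatial.transform import Rotation
r,_=Rotation.align_vectors(np.c_[K-K.mean(0),[0]*3],np.c_[L-L.mean(0),[0]*3]);a=r.as_euler("zyx")[0]
M["k"]=(np.r_[K.mean(0)-rot(a)@L.mean(0),F["k"][:,2].mean()],a)
E
python3 - <<'E'
from meas import *
np.set_printoptions(precision=4,suppress=True)
for k,v in M.items():print("M",k,v,F[k][:,2])
for k,v in S.items():print("S",k,v)
print(loc)
for n in"ry":
    P=tri(n,*top[n]);print(np.linalg.norm(P-np.roll(P,-1,0),axis=1))
E
```

```text
M r (array([ 0.4557, -0.308 ,  0.0501]), np.float64(-0.026216928606055224)) [0.0493 0.0507 0.0499]
M y (array([ 0.4567, -0.0218,  0.0491]), np.float64(-0.0349124392530421)) [0.0478 0.0501 0.051 ]
M k (array([0.6408, 0.1086, 0.0512]), np.float64(-0.16207045228255734)) [0.0511 0.0513 0.0512]
S r (array([ 0.4548, -0.3089]), np.float64(-0.04476610116042692), np.float64(0.009242081107335723), np.float64(0.019344117040767515), np.float64(0.10017998862654985))
S y (array([ 0.4549, -0.0218]), np.float64(0.014115768881330112), np.float64(0.008231325729352102), np.float64(0.01697657204751265), np.float64(0.10019600923226703))
S b (array([0.4722, 0.2814]), np.float64(-0.04013186937749038), np.float64(0.008247772266457655), np.float64(0.01933620952529953), np.float64(0.1001867495928835))
[array([[ 0.015 , -0.0006],
       [-0.0124, -0.0001],
       [-0.0223,  0.0101]]), array([[ 0.0154, -0.    ],
       [-0.0123, -0.0008],
       [-0.0223,  0.0091]])]
[0.0356 0.0515 0.0355 0.0521]
[0.0344 0.0526 0.0365 0.0535]
```

```bash
cat >> h.py <<'E'
UP=.12
def pick(xy,yaw,under,opening=.075):
    grip(opening)
    robot.move_to([*xy,UP],Rz(yaw)); robot.move_straight([*xy,under+.028],vel=.12)
    grip(.02); w,f=sensors.current_gripper_width(),sensors.current_grip_force()
    robot.move_straight([*xy,UP],vel=.12); print("picked",w,f,sensors.current_gripper_width())
def place(xy,yaw,under):
    robot.move_to([*xy,UP],Rz(yaw)); robot.move_straight([*xy,under+.042],vel=.12)
    hit=robot.move_straight([*xy,under+.025],vel=.02,max_force=4)
    print("hit",hit,sensors.current_ee_pos()[2]-under-.028,sensors.current_clock())
    grip(.055); robot.move_straight([*xy,UP],vel=.12)
E
python3 - <<'E'
from meas import *
pick(M["y"][0][:2],M["y"][1],.006)
FREE=[.455,-.165]
place(FREE,0,0)
pick(M["r"][0][:2],M["r"][1],.006)
T=tool();cv2.imwrite("pics/g1.png",np.hstack([cv2.resize(vision.read_camera(n),(400,300)) for n in("wrist","top")]))
print(sensors.current_clock())
E
```

```text
picked 0.035921559563372875 29.821950495243073 0.036144544110760915
hit True -0.00012555527097020056 12.3417
picked 0.03585519704311606 29.70687747001648 0.03593388432994981
17.6
```

View pics/g1.png

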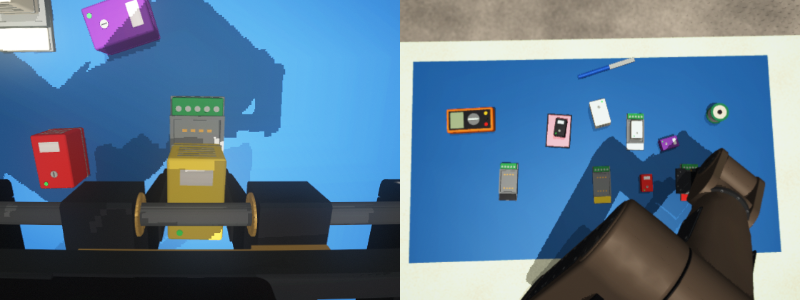

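Red stands upright on the free spot, wrist crop (60,158), and yellow is squarely in the jaws at (195,190). I carry on with the rest.

Run:
```python
from meas import *
place(S["y"][0],S["y"][1],.006)
pick([.455,-.165],0,0)
place(S["r"][0],S["r"][1],.006)
pick(M["k"][0][:2],M["k"][1],.006)
place(S["b"][0],S["b"][1],.006)
ims=[]
for x,y in((.465,.28),(.455,-.023),(.455,-.309)):
    robot.move_to([x-.01,y+.045,.2],Rz(0)); ims.append(cv2.resize(vision.read_camera("wrist")[100:290,240:370],(260,380),interpolation=cv2.INTER_CUBIC))
cv2.imwrite("pics/e1.png",np.hstack(ims))
robot.move_to([.3,-.5,.3],Rz(0))
cv2.imwrite("pics/e2.png",cv2.resize(vision.read_camera("top"),(800,600)))
print(sensors.current_clock())
```

```text
hit True -0.00011662226506209752 20.125
picked 0.0356675984621569 29.955876767635345 0.0360240863456323
hit True -8.565351203637314e-05 27.3917
picked 0.036212579844439506 30.000059902668 0.03583773620872784
hit True -8.950542688583238e-05 35.9333
41.4333
```

View pics/e1.png

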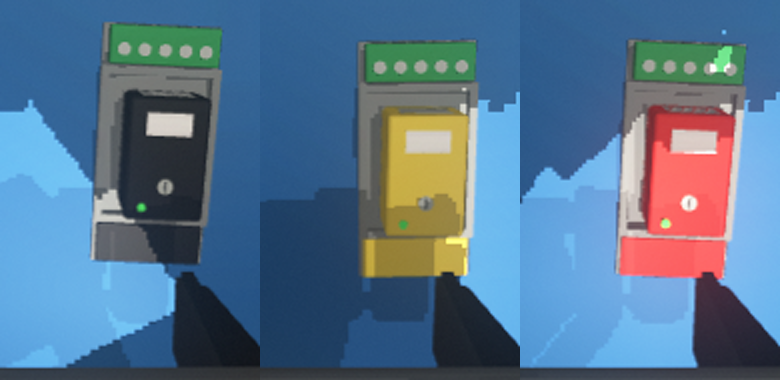

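View pics/e2.png

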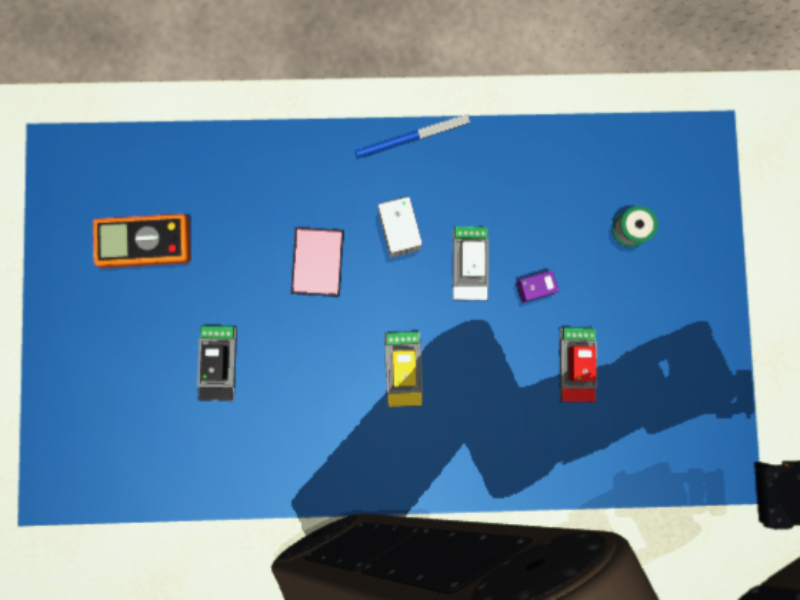

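Black at (215,362), yellow at (404,368), red at (582,364) and white at (473,260) each sit inside their own recess. Contact came at floor height within 0.2 mm for the three placed modules. The meter and spool are unmoved.

```bash
python3 -c "
from rig import hand_in
print(hand_in())"
```

```text
the job is handed in; nothing more can be done
None
```

The job is handed in: all four modules are in their own sockets and let go, with red, yellow and black placed flat on their recess floors and white already in place, the multimeter and spool were left untouched, and the robot clock read about 41 s.

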